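# Set up the gecko's feeding corner

## Robot

A 6-joint arm with a two-finger parallel gripper is mounted at the origin on the work surface. World frame = base frame: x ahead of the robot, y to its left, z up, the work surface at z = 0. Lengths are in mm, angles in degrees, forces in N, time in s.
With the tool pointing down it reaches from about 350 to 850 mm from the base axis. Payload 8.1 kg.
Tool frame: the origin (TCP) lies at the very end of the fingers, on their centre line; the grasp point (between the pads) lies r.tcp_to_grasp behind it (r.tcp_to_grasp is the distance from the TCP to the grasp point, in mm); z points along the fingers, y is the line along which they close (so a half turn about z gives the same grasp; the last joint's range is limited). The gripper opens to 85 mm and grips with 20 to 120 N. Pads are 22 mm wide; open, the fingers measure 114 mm over their backs; the gripper's body (76 mm by 85 mm) begins 54 mm behind the grasp point. The pads swing forward as they close: fully open they stand 13 mm farther back than shut.
Start: joints at [63.575, 7.471, 85.268, -0, 87.261, -4.893], TCP at [220.189, 558.142, 231.292] pointing down, gripper open.
Joint ranges: [-169.43, 169.43], [-51.17, 129.36], [1.28, 143.12], [-76.62, 256.62], [0, 156.53], [-152.29, 152.29]. Speed limits (degrees/s): [136.94, 136.94, 159.86, 180, 180, 180].

## Interface

Orientations are given as [roll, pitch, yaw] about the fixed x, y, z axes, in that order (R = Rz(yaw) Ry(pitch) Rx(roll)).
In Python, from bench import sense, viewer, order, r gives the robot as it stands.
- The arm moves only by the tool carry_out, never from a script. Its argument "increments" is one flat list of numbers, 7 for each row, row after row: the shift along the tool's x, y, z as a fraction of full scale, then the turn, a rotation vector about the tool's x, y, z as a fraction of full scale, then the opening, from -1 (shut) to 1 (fully open). A call has exactly 10 rows; each row is the pose to reach, as a shift and turn from the pose commanded when the call began, along the tool's axes at that moment, turning the shorter way round; what a row does not reach only later rows make up. Full scale, the value 1, is 400 mm for a shift and 2 pi rad for a turn. A row lasts 1/8 s, in which the tool goes at most 62.5 mm and 10.7 degrees, less where a joint would pass 70% of its speed; a pose out of reach is approached as far as the arm can. A call with a number of a shift or a turn outside -1 to 1 is refused whole. A call with a gripper value outside its range is refused whole. The fingers move at their own pace and stop on an object; "force" is the grip in N (left out, the last holds). Time passes only in rows, so rows that repeat a pose let the fingers close, or fill a call up. It gives the time, the measured TCP pose, the force, the opening and the grip force at its end, in the units of the state.
- sense(): the state, without advancing time (a new reading comes with each control period).
- viewer.snapshot(name): name is "side" or "top" or "wrist"; returns the picture (400x640x3 uint8, red, green, blue); there is no depth.
- viewer.get_calibration(name): a dict with "fx", "fy", "cx", "cy" (pixels), "k1" (the pictures are not rectified: a ray, as slopes to the right and down, at radius r is drawn at 1 + k1 r^2 times it, then the intrinsics apply), "R" (3x3) and "t" (3): a world point X has camera coordinates R X + t. Camera axes: x right, y down, z forward; pixel columns grow to the right and rows downward; lengths in mm; the calibration is good to about 2 mm. A picture is of the moment at which its call begins: read the wrist's pose just before it. get_calibration takes no time and is no camera call; for the wrist camera it gives the pose at the moment of the call.
- order.hand_in(): hands the job in; it is judged then, once.
The state is a dict: "time": time; "joint_pos": joint angles; "qd": joint speeds; "joint_efforts": joint torques, N m; "tool_pos": TCP position; "tcp_rot": TCP orientation; "ft_force": force on the tool from outside, world axes, zero at the start; "wrist_torque": the same for the moment, N m; "finger_gap": finger opening in mm; "grip_force": force on a finger pad.
Only numpy, scipy, OpenCV 4.12 (cv2) and the standard library are available. Lean on these libraries where they do the work, as an engineer would, in place of code of your own. Each camera call takes 0.05 s, during which the arm holds its last target. There are 200 camera calls.

## Task

Set up the gecko's feeding corner on the grey board: stand the open white bowl in the middle of the cork mat in front of the orange box's hatch, and the skull hide upright in the middle of the cork mat between the orange box and the potted plant. Stand the glass jar in the middle of the orange box's roof and the small white tub centred on top of the jar's lid, and press the steel spatula's handle down into the spring clips of its holder until it is fully home, with the bare middle of the handle centred between the two clips. Keep the bowl and the jar upright all the time, and leave everything released and at rest.

Things in the scene. Friction and masses are not known exactly. Their poses are not given: they have to be found in the camera images.
- bowl: Loose chunky white ceramic bowl, open at the top, round: 62 mm outside diameter with upright sides from 10 to 36 mm height (foot 54 mm wide), wall 6 mm, inner floor 8 mm up; about 0.15 kg. Origin: centre of its underside, z up.
- skull_hide: Loose off-white resin skull (a hide), about 0.18 kg, 77 mm long (x; the face with dark eye sockets and teeth looks to -x), 52 mm wide (y) with flat solid sides along x = -18 to +38 mm up to 44 mm height, 60 mm high at the crown, which is at about x = +10 mm. Origin: centre of its underside; x, y as said, z up. Pick it from above across its width (y), at x = +5 to +15 mm.
- culture_jar: Loose closed glass jar, upright, about 0.2 kg: round glass body 54 mm diameter and 60 mm high with brown filling at the bottom, flat metal lid 50 mm diameter from 60 to 76 mm height. Origin: centre of its underside, z up.
- powder_tub: Loose small closed white plastic tub, a round puck 42 mm diameter and 28 mm high, flat on top (not open like the bowl), about 50 g. Origin: centre of its underside, z up.
- spatula: Loose stainless spatula, about 80 g, lying flat: a round straight handle 16 mm diameter and 124 mm long, and at its +x end a flat blade 32 mm wide and 3 mm thick, reaching x = 139 mm, level with the underside of the handle. Origin: on the handle's axis at the middle of the handle's length (8 mm above the table when lying); x along the handle towards the blade, z up.
- hatch_box: Fixed orange plastic hatch box, 84 mm (x) by 80 mm (y), 60 mm high, with flat roof; its front (-x) has a yellow hatch with a black hinge rod along the top and a black pull tab sticking out 13 mm at the foot. Origin: centre of its underside on the board (board's top is 6 mm above the table). It may stand left or right of the potted plant.
- plant_pot: Fixed terracotta pot with a small green succulent, 78 mm diameter, rim 66 mm high, leaves to 88 mm. Origin: centre of its underside, on the board.
- mat_hatch: Fixed round cork mat 70 mm diameter, 4 mm thick, on the board, in front of the orange box's hatch, 125 mm from the box's centre. Origin: centre of its underside (mat's top is 4 mm above).
- mat_mid: Fixed round cork mat 70 mm diameter, 4 mm thick, on the board, between the orange box and the pot, about 115 mm from the centre of each. Origin: centre of its underside (mat's top is 4 mm above).
- clip_holder: Fixed white base plate 110 (x) by 56 by 8 mm with two upright pairs of black spring jaws at x = -42 and +42 mm, each 20 mm long, tops 35 mm high; only plate between them. Lips 12 mm apart yield to the 16 mm handle pressed down along x (5 to 15 N in all): its axis is 36 mm above the origin when lying on the lips, 22 mm when home. Origin: centre of underside; x along the line of clips.

How it is judged (in metres and radians):
At the end, for the whole second after the job is handed in: Upright: bowl on the hatch mat (13 mm of centre), skull on the mat between (15 mm), jar on the box roof (13 mm), tub on the jar lid (12 mm). Spatula handle on the clip seats (within 3.5 mm), middle within 14 mm along, 6 mm across, in line to 0.12 rad, either way. All released, at rest (horizontal distance between bowl and mat_hatch below 0.013 m and z of bowl in the frame of mat_hatch between 0.001 and 0.008 m and angle between each of bowl, skull_hide, culture_jar, powder_tub's own z axis and vertical below 0.12 rad and linear speed of each of bowl, skull_hide, culture_jar, powder_tub, spatula below 0.02 m/s and horizontal distance between skull_hide and mat_mid below 0.015 m and z of skull_hide in the frame of mat_mid between 0.001 and 0.008 m and horizontal distance between culture_jar and hatch_box below 0.013 m and z of culture_jar in the frame of hatch_box between 0.056 and 0.065 m and horizontal distance between powder_tub and culture_jar below 0.012 m and z of powder_tub in the frame of culture_jar between 0.072 and 0.081 m and z of spatula in the frame of clip_holder between 0.018 and 0.0255 m and y of spatula in the frame of clip_holder between -0.006 and 0.006 m and x of spatula in the frame of clip_holder between -0.014 and 0.014 m and angle between the x axis of spatula and the x axis of clip_holder, either way round below 0.12 rad); the robot touches nothing.
It fails at once if the jar is tipped by more than 0.5 rad (angle between culture_jar's own z axis and vertical above 0.5 rad).
It fails at once if the bowl is tipped by more than 0.5 rad (angle between bowl's own z axis and vertical above 0.5 rad).
It also fails if it takes over 138 s, if anything falls off the work surface, if the arm or the gripper's body presses on something with over 40 N, if the wrist force passes 120 N, or if a joint passes its speed limit or range.

## Working session

There is one attempt and no reset: what is moved stays moved. The work goes in short steps, Python scripts to look and compute and a tool call to move; the robot and the scene stay as the last step left them, time stands still between calls to the robot, and variables do not carry over. Pictures are saved under pics/ and viewed, at most 15 in all, crops included, and the job is handed in when it is done.

Besides the shell and the picture viewer there is one more tool, called after "Request:" as a command line: name --argument value ..., lists and objects as JSON in quotes. carry_out: Moves the arm, as the interface text tells. Its arguments: {"type":"object","properties":{"increments":{"type":"array"},"force":{"type":"number"}},"required":["increments"]}

```bash
ls; mkdir -p pics
python3 - <<'E'
from bench import sense, viewer, order, r
import cv2
print(sense(), r.tcp_to_grasp)
for n in ("top","side"):
    im=viewer.snapshot(n); cv2.imwrite(f"pics/{n}0.png",cv2.resize(im[:,:,::-1],(800,500),interpolation=cv2.INTER_CUBIC))
    print(viewer.get_calibration(n))
E
```

```text
pics
{'time': 0.0, 'joint_pos': array([ 6.35759028e+01,  7.51829046e+00,  8.53293346e+01,  3.42966442e-04,
        8.72617034e+01, -4.89116150e+00]), 'qd': array([ 0.04461794, -0.05293212, -0.0356479 ,  0.11766178, -0.05050696,
        0.01163767]), 'joint_efforts': array([-1.91155457e-03, -5.69421601e+01, -5.00528634e+01, -5.51026260e-04,
        1.54898968e-02, -5.88422409e-06]), 'tool_pos': array([219.93243241, 557.64155471, 230.21073078]), 'tcp_rot': array([-1.79891099e+02, -9.66298319e-03,  1.58467038e+02]), 'ft_force': array([ 0.08791078, -0.28017434,  0.54405773]), 'wrist_torque': array([ 0.00871243, -0.03560173, -0.01569336]), 'grip_force': 0.0, 'finger_gap': 85.3093337450135} 18.700000000000003
{'fx': 478.81888238496873, 'fy': 478.81888238496873, 'cx': 319.57256309448803, 'cy': 199.2192127042966, 'k1': -0.03158454837527662, 'R': array([[ 0.0100934 , -0.99993136,  0.00594985],
       [-0.99000761, -0.01082982, -0.14059744],
       [ 0.14065222, -0.00447129, -0.99004897]]), 't': array([-16.2235911 , 543.21593791, 969.20358022])}
{'fx': 361.98114192526594, 'fy': 361.98114192526594, 'cx': 325.24255916710644, 'cy': 195.94650226355313, 'k1': -0.006099924575764007, 'R': array([[ 0.85773908, -0.51407712, -0.00289753],
       [-0.31926768, -0.52826447, -0.78676858],
       [ 0.40292906,  0.67576724, -0.61724129]]), 't': array([-464.58819679,  213.15957962,  602.55866414])}
```

View pics/top0.png

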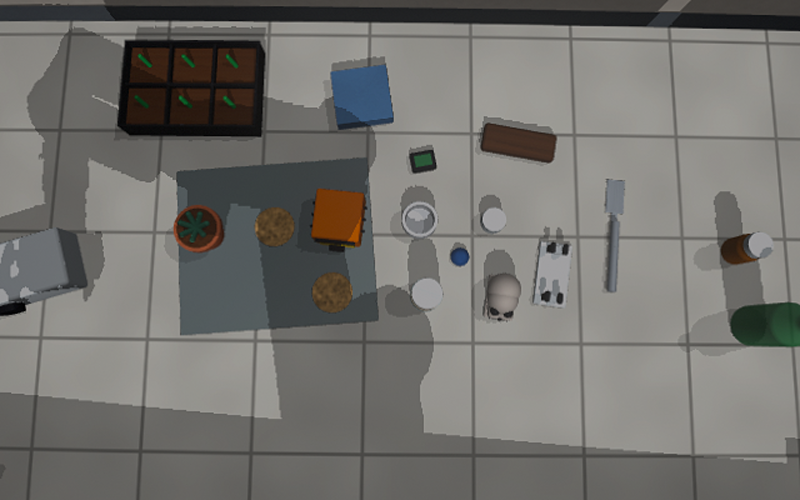

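View pics/side0.png

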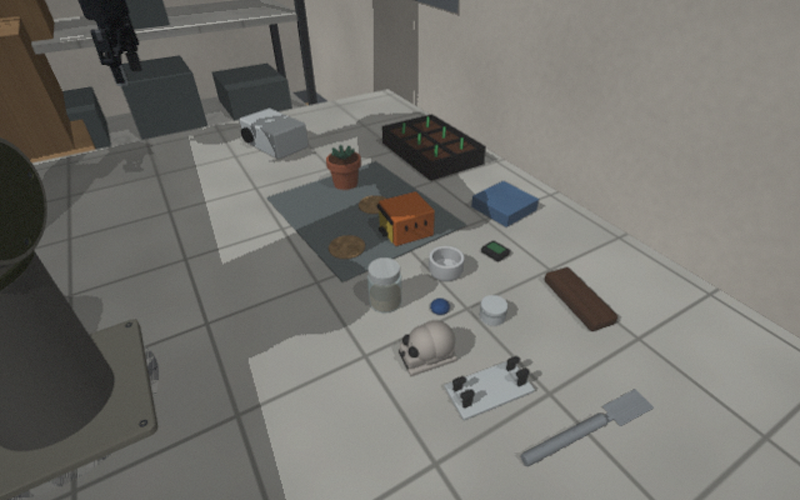

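The top view shows the pot at (198,228), mats at (274,227) and (332,292), and the orange box at (338,217) with its hatch towards the robot. The bowl is at (420,218), jar (427,293), tub (493,219), skull (503,297), holder (552,272) and spatula (613,235). I'll enlarge crops for accuracy.

```bash
cat > h.py <<'E'
import numpy as np, cv2
from bench import sense, viewer, order, r
def w(cal,uv,z):
    """native pixel -> world XY on height z"""
    K=np.array([[cal['fx'],0,cal['cx']],[0,cal['fy'],cal['cy']],[0,0,1]])
    p=cv2.undistortPoints(np.array([[uv]],float),K,np.array([cal['k1'],0,0,0.]))[0,0]
    R=np.array(cal['R']);c=-R.T@cal['t'];d=R.T@np.array([p[0],p[1],1])
    return (c+d*(z-c[2])/d[2])[:2]
def crop(im,x0,y0,x1,y1,s,name):
    o=cv2.resize(im[y0:y1,x0:x1,::-1],None,fx=s,fy=s,interpolation=cv2.INTER_CUBIC)
    g=np.clip((o/255.)**.6*255,0,255).astype(np.uint8)
    for x in range(x0-x0%10+10,x1,10): cv2.line(g,((x-x0)*s,0),((x-x0)*s,6 if x%50 else 14),(0,255,255),1)
    for y in range(y0-y0%10+10,y1,10): cv2.line(g,(0,(y-y0)*s),(6 if y%50 else 14,(y-y0)*s),(0,255,255),1)
    cv2.imwrite(f"pics/{name}.png",g)
E
python3 - <<'E'
from h import *
im=viewer.snapshot("top")
crop(im,130,120,320,270,4,"c1"); crop(im,315,130,510,270,4,"c2")
E
```

```text
(no output)
```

View pics/c1.png

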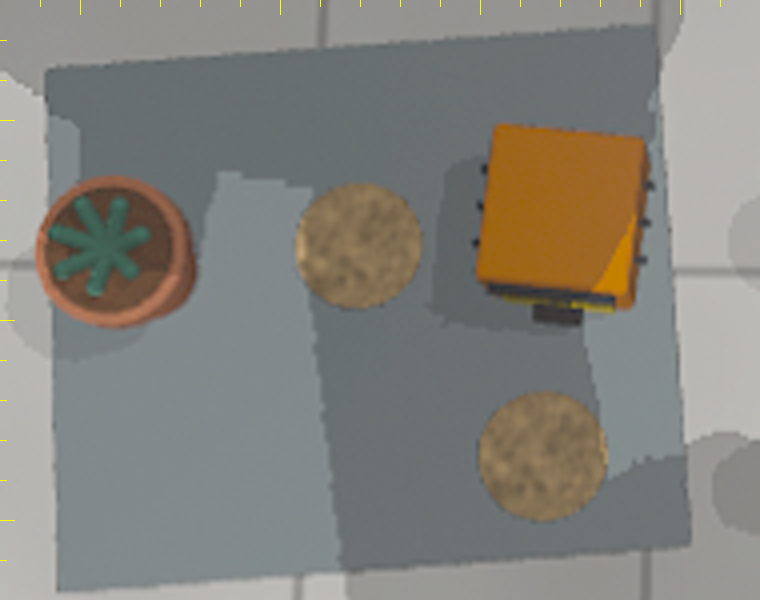

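View pics/c2.png

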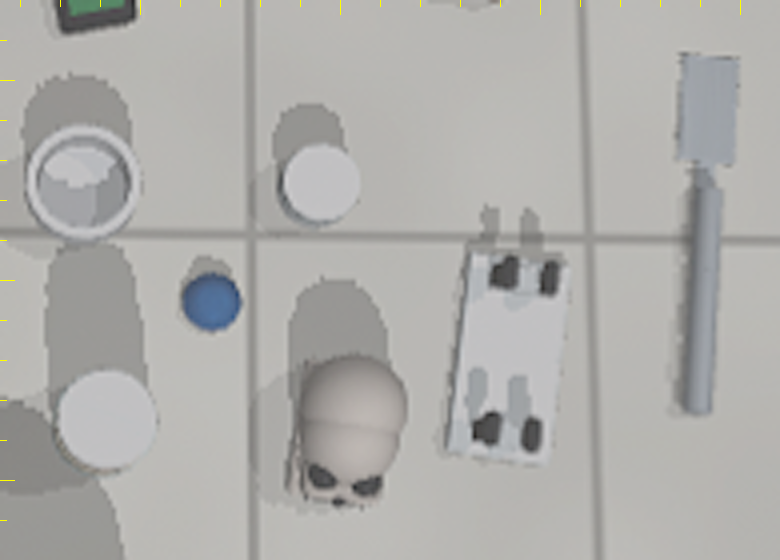

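Board crop: mats at crop px (359,246) and (543,456), box roof centre about (562,210), pot (113,251). Objects crop: bowl (84,182), tub (321,183), jar (107,419), skull about (350,420) facing down and slightly left, holder centre (510,357), and spatula handle from (710,185) to (698,412).

Run:
```python
from h import *
c=viewer.get_calibration("top")
a=lambda x,y,z:w(c,(130+x/4-.5+.125,120+y/4-.375),z)
b=lambda x,y,z:w(c,(315+x/4-.375,130+y/4-.375),z)
P={'mid':a(359,246,10),'hatch':a(543,456,10),'box':a(562.5,210,66),'pot':a(113,251,72),
'bowl':b(84,182,36),'tub':b(321,183,28),'jar':b(107,419,76)}
for k in P: print(k,P[k].round(1))
D=lambda u,v:round(np.linalg.norm(P[u]-P[v]),1)
print(D('mid','box'),D('hatch','box'),D('mid','pot'))
print('roof',[a(*p,66).round() for p in((497,124),(647,139),(478,281))])
ang=lambda p,q:np.degrees(np.arctan2(*(q-p)[::-1])).round(1)
h=[b(*p,8) for p in((472,250),(570,262),(548,463),(449,455))];print('hold',np.round(h,1),np.mean(h,0),ang(h[3],h[0]),ang(h[2],h[1]))
s=[b(698,412,8),b(710,185,8)];print('spat',np.round(s,1),np.mean(s,0),ang(*s),np.linalg.norm(s[1]-s[0]), b(708,53,2))
jaws=[b(*p,35) for p in((505,273),(550,277),(488,428),(531,434))];print('jaws35',np.round(jaws),np.mean(jaws,0))
print('skull crown',b(354,405,48),'eyes',b(322,475,35),b(367,485,35),'base',b(288,495,0),b(305,362,0),'back',b(355,355,40),'teeth',b(339,502,15))
```

```text
mid [584.8 207.8]
hatch [471.7 104.7]
box [594.8  91.9]
pot [569.8 321. ]
bowl [595.8 -44.1]
tub [ 598.3 -171.6]
jar [467.3 -54.8]
116.4 123.7 114.2
roof [array([640., 127.]), array([633.,  49.]), array([557., 134.])]
hold [[ 566.  -257. ]
 [ 560.  -310.5]
 [ 450.6 -295.4]
 [ 454.4 -242. ]] [ 507.75812145 -276.21356879] -7.6 -7.9
spat [[ 478.8 -377.7]
 [ 603.6 -389.4]] [ 541.2154084  -383.53975671] -5.3 125.40113600425589 [ 679.84039792 -393.66894781]
jaws35 [[ 550. -268.]
 [ 548. -292.]
 [ 467. -257.]
 [ 464. -279.]] [ 507.23767364 -273.77524042]
skull crown [ 477.73047746 -184.01853051] eyes [ 442.02680309 -169.13372964] [ 437.05049122 -192.59214699] base [ 432.53205511 -156.35858755] [ 504.57621561 -166.26649597] back [ 504.54853053 -186.34897497] teeth [ 428.63582468 -181.2831103 ]
```

Request:
carry_out --increments '[-0.832,-0.7465,-0.0475,0,0,-0.05981,1,-0.832,-0.7465,-0.0475,0,0,-0.05981,1,-0.832,-0.7465,-0.0475,0,0,-0.05981,1,-0.832,-0.7465,-0.0475,0,0,-0.05981,1,-0.832,-0.7465,-0.0475,0,0,-0.05981,1,-0.832,-0.7465,-0.0475,0,0,-0.05981,1,-0.832,-0.7465,-0.0475,0,0,-0.05981,1,-0.832,-0.7465,-0.0475,0,0,-0.05981,1,-0.832,-0.7465,-0.0475,0,0,-0.05981,1,-0.832,-0.7465,-0.0475,0,0,-0.05981,1]' --force 40

```text
time: 1.4
tool_pos: [419.6, 159.4, 250.0]
tcp_rot: [180.0, -0.0, -179.9]
ft_force: [-0.5, 0.2, 0.1]
finger_gap: 85.1
grip_force: 0.0
```

Request:
carry_out --increments '[-0.1445,-0.8555,0,0,0,0,1,-0.1445,-0.8555,0,0,0,0,1,-0.1445,-0.8555,0,0,0,0,1,-0.1445,-0.8555,0,0,0,0,1,-0.1445,-0.8555,0,0,0,0,1,-0.1445,-0.8555,0,0,0,0,1,-0.1445,-0.8555,0,0,0,0,1,-0.1445,-0.8555,0,0,0,0,1,-0.1445,-0.8555,0,0,0,0,1,-0.1445,-0.8555,0,0,0,0,1]'

```text
time: 2.65
tool_pos: [478.2, -182.8, 250.5]
tcp_rot: [-180.0, 0.0, -179.9]
ft_force: [0.7, 0.6, -0.9]
finger_gap: 85.3
grip_force: 0.0
```

Run:
```python
from h import *
print(sense()['tool_pos']); c=viewer.get_calibration("wrist"); im=viewer.snapshot("wrist"); print(c)
cv2.imwrite("pics/w1.png",cv2.resize(im[:,:,::-1],(800,500),interpolation=cv2.INTER_CUBIC))
```

```text
[ 478.16570258 -182.78721403  250.46508861]
{'fx': 360.664585036112, 'fy': 360.664585036112, 'cx': 315.5977186669577, 'cy': 196.8149151989204, 'k1': -0.017165567223013704, 'R': array([[-2.18495972e-03,  9.99997536e-01,  3.91460711e-04],
       [ 9.55869352e-01,  1.97353544e-03,  2.93785444e-01],
       [ 2.93783948e-01,  1.01609466e-03, -9.55871309e-01]]), 't': array([ 182.84761442, -500.27484956,  256.96485371])}
```

View pics/w1.png

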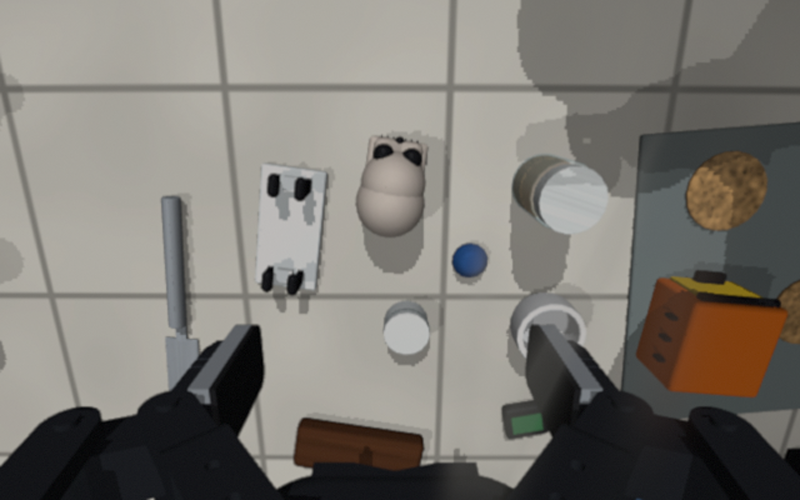

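The wrist view shows the skull's front corners at (368,137) and (425,143) and crown near (391,195). The tub top is at (406,331), jar lid at (570,198), holder in the left middle, and spatula handle from (171,198) to (178,328).

Run:
```python
from h import *
c=viewer.get_calibration("wrist")
b=lambda x,y,z:w(c,(x/1.25-.1,y/1.25-.1),z).round(1)
print('front',b(368,137,2),b(425,143,2),'crown mid',b(391,190,30),b(391,190,40),'eyes',b(383,151,33),b(411,157,33))
print('tub',b(406.5,331,28),'jar',b(570,198,76),'mat',b(726,190,10),'bowl',b(548,332,36))
print('hold',[b(*p,8) for p in((264,163),(328,171),(319,289),(257,284))],'spat',b(172,198,8),b(178,327,8))
```

```text
front [ 426.7 -204.6] [ 431.6 -156.4] crown mid [ 466.9 -185. ] [ 465.1 -185. ] eyes [ 435.5 -191.3] [ 440.2 -169.3]
tub [ 594.9 -171.2] jar [464.2 -57. ] mat [469.4 104. ] bowl [591.6 -46.7]
hold [array([ 447.9, -292.6]), array([ 454.6, -238.7]), array([ 562.6, -251.5]), array([ 557.8, -308.2])] spat [ 477.9 -375.2] [ 601.9 -387.4]
```

Request:
carry_out --increments '[0.0025,-0.00625,0.15,0,0,0.0222,1,0.0025,-0.00625,0.3,0,0,0.0222,1,0.0025,-0.00625,0.42,0,0,0.0222,1,0.0025,-0.00625,0.5,0,0,0.0222,1,0.0025,-0.00625,0.55,0,0,0.0222,1,0.0025,-0.00625,0.58,0,0,0.0222,1,0.0025,-0.00625,0.595,0,0,0.0222,1,0.0025,-0.00625,0.595,0,0,0.0222,-1,0.0025,-0.00625,0.595,0,0,0.0222,-1,0.0025,-0.00625,0.595,0,0,0.0222,-1]' --force 40

```text
time: 3.95
tool_pos: [478.0, -187.0, 13.5]
tcp_rot: [-180.0, 0.1, 172.0]
ft_force: [-0.4, -0.3, 3.7]
finger_gap: 51.5
grip_force: 42.7
```

Request:
carry_out --increments '[0,0,-0.1,0,0,0,-1,0,0,-0.2,0,0,0,-1,-0.014,0.1,-0.275,0,0,0,-1,-0.032,0.23,-0.275,0,0,0,-1,-0.051,0.37,-0.275,0,0,0,-1,-0.07,0.51,-0.275,0,0,0,-1,-0.09,0.65,-0.275,0,0,0,-1,-0.108,0.78,-0.275,0,0,0,-1,-0.123,0.89,-0.275,0,0,0,-1,-0.134,0.969,-0.275,0,0,0,-1]'

```text
time: 5.2
tool_pos: [584.0, 192.1, 122.3]
tcp_rot: [180.0, -0.0, 172.1]
ft_force: [0.5, -0.4, -1.5]
finger_gap: 51.5
grip_force: 42.9
```

Run:
```python
from h import *
c=viewer.get_calibration("wrist"); im=viewer.snapshot("wrist"); s=sense();print(s['tool_pos'],s['finger_gap'])
cv2.imwrite("pics/w2.png",cv2.resize(im[:,:,::-1],(800,500),interpolation=cv2.INTER_CUBIC))
import pickle; pickle.dump(c,open("w2.pkl","wb"))
```

```text
[584.40783953 195.23364788 122.43630288] 51.49873847284312
```

View pics/w2.png

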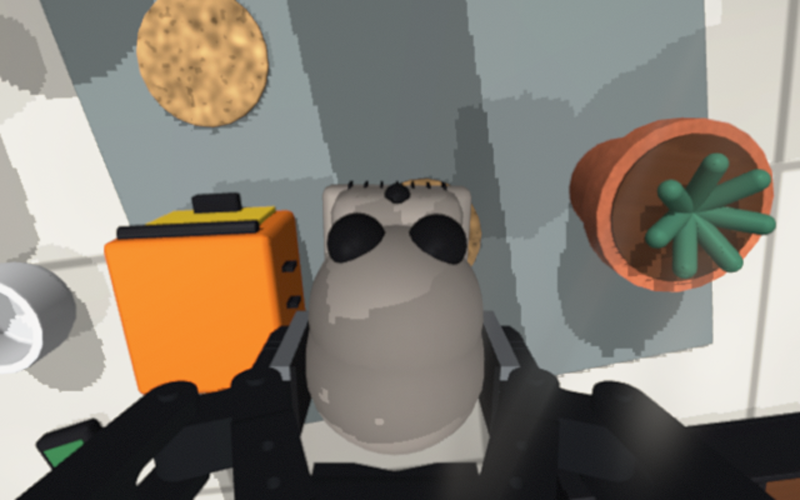

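The skull sits straight in the grip, with its front foot corners at (325,188) and (470,188). Mat_mid peeks out behind it at (475,230), mat_hatch is at (203,62), and the roof front corners are near (118,230) and (258,228).

Run:
```python
from h import *
import pickle; c=pickle.load(open("w2.pkl","rb"))
b=lambda x,y,z:w(c,(x/1.25-.1,y/1.25-.1),z).round(1)
print(sense()['tool_pos'],sense()['joint_pos'],-np.array(c['R']).T@c['t'])
print('front',b(325,188,112),b(470,188,112),'mat_hatch',b(203,62,10),'matmid edge',b(481,235,10),'pot',b(688,205,72))
```

```text
[584.40783953 195.23364788 122.43630288] [ 13.63482859  14.06022619  89.42011438   0.1239832   76.441618
 -68.54388133] [509.67775099 203.07732458 264.34950351]
front [532.2 176.2] [539. 225.] mat_hatch [472.6 106.5] matmid edge [587.2 243.7] pot [567.2 324.9]
```

Request:
carry_out --increments '[-0.0195,0.045,0,0,0,0,-1,-0.0195,0.045,0.02,0,0,0,-1,-0.0195,0.045,0.07,0,0,0,-1,-0.0195,0.045,0.12,0,0,0,-1,-0.0195,0.045,0.17,0,0,0,-1,-0.0195,0.045,0.21,0,0,0,-1,-0.0195,0.045,0.235,0,0,0,-1,-0.0195,0.045,0.245,0,0,0,-1,-0.0195,0.045,0.248,0,0,0,-1,-0.0195,0.045,0.248,0,0,0,-1]'

```text
time: 6.5
tool_pos: [594.7, 206.9, 23.7]
tcp_rot: [180.0, 0.1, 172.0]
ft_force: [-0.4, 0.2, -0.6]
finger_gap: 51.4
grip_force: 42.9
```

Request:
carry_out --increments '[0,0,0.0025,0,0,0,-1,0,0,0.0025,0,0,0,0.6,0,0,0.0025,0,0,0,0.6,0,0,0.0025,0,0,0,0.6,0,0,-0.02,0,0,0,0.6,0,0,-0.08,0,0,0,0.6,0,0,-0.18,0,0,0,1,0,0,-0.28,0,0,-0.0222,1,0,0,-0.35,0,0,-0.0222,1,0,0,-0.35,0,0,-0.0222,1]'

```text
time: 7.75
tool_pos: [596.4, 207.3, 167.4]
tcp_rot: [179.9, 0.4, 180.0]
ft_force: [0.0, 0.5, 0.2]
finger_gap: 85.7
grip_force: 0.0
```

Request:
carry_out --increments '[0,-0.12,0,0,0,0,1,0,-0.27,0,0,0,0,1,0,-0.42,0,0,0,0,1,0,-0.56,0,0,0,0,1,0,-0.63,0.05,0,0,0,1,0,-0.63,0.15,0,0,0,1,0,-0.63,0.27,0,0,0,1,0,-0.63,0.35,0,0,0,1,0,-0.63,0.385,0,0,0,1,0,-0.63,0.39,0,0,0,1]'

```text
time: 9.0
tool_pos: [593.2, -45.1, 6.0]
tcp_rot: [180.0, -0.1, -180.0]
ft_force: [-0.4, -0.6, -0.1]
finger_gap: 85.6
grip_force: 0.0
```

Request:
carry_out --increments '[0,0,0,0,0,0,-1,0,0,0,0,0,0,-1,0,0,0,0,0,0,-1,0,0,0,0,0,0,-1,0,0,0,0,0,0,-1,0,0,-0.02,0,0,0,-1,0,0,-0.08,0,0,0,-1,0,0,-0.17,0,0,0,-1,0,0,-0.25,0,0,0,-1,0,0,-0.25,0,0,0,-1]' --force 35

```text
time: 10.25
tool_pos: [596.7, -45.8, 111.2]
tcp_rot: [-179.9, 0.4, -180.0]
ft_force: [1.2, -0.3, -1.6]
finger_gap: 61.3
grip_force: 38.5
```

Request:
carry_out --increments '[0.02,0.025,0,0,0,0,-1,0.06,0.073,0,0,0,0,-1,0.11,0.135,0,0,0,0,-1,0.17,0.208,0,0,0,0,-1,0.23,0.281,0,0,0,0,-1,0.275,0.336,0,0,0,0,-1,0.3,0.367,0,0,0,0,-1,0.3075,0.376,0,0,0,0,-1,0.3075,0.376,0.03,0,0,0,-1,0.3075,0.376,0.08,0,0,0,-1]'

```text
time: 11.5
tool_pos: [472.3, 104.5, 74.7]
tcp_rot: [-180.0, 0.1, 180.0]
ft_force: [0.7, -0.1, -1.9]
finger_gap: 60.9
grip_force: 38.5
```

Run:
```python
from h import *
c=viewer.get_calibration("wrist"); im=viewer.snapshot("wrist"); s=sense();print(s['tool_pos'],s['finger_gap'])
t=viewer.snapshot("top")
a=cv2.resize(im[:,:,::-1],(560,350)); b=cv2.resize(t[120:270,220:340,::-1],(280,350),interpolation=cv2.INTER_CUBIC)
crop(im,160,60,460,260,2,"w3a")
cv2.imwrite("pics/w3.png",cv2.vconcat([cv2.imread("pics/w3a.png")[:, :600]]))
crop(t,130,120,320,270,4,"t3")
import pickle; pickle.dump(c,open("w3.pkl","wb"))
```

```text
[469.92373302 104.10607989  71.29123407] 61.337241981486834
```

View pics/w3.png

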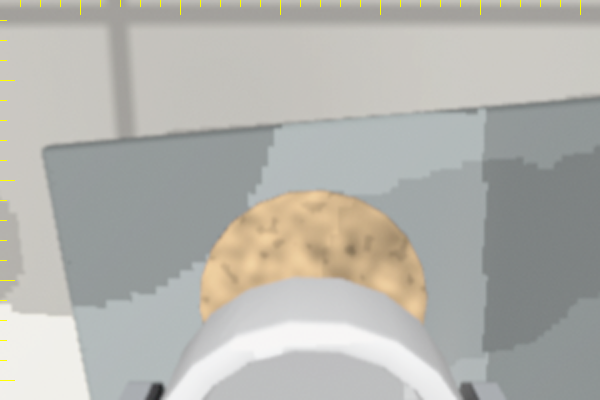

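The mat's near edge is at (314,190), with left edge 201 and right edge 427. The bowl's front rim edge is near (314,322), level and centred between the pads.

Run:
```python
from h import *
import pickle; c=pickle.load(open("w3.pkl","rb"))
b=lambda x,y,z:w(c,(160+x/2-.25,60+y/2-.25),z).round(1)
print('mat',b(314,190,10),b(201,290,10),b(427,290,10),'bowl rim front',b(314,322,101),b(314,278,75)); print(sense()['tool_pos'])
```

```text
mat [435.4 106. ] [465.9  71.9] [465.9 140.2] bowl rim front [441.3 105.7] [441.6 105.8]
[469.43609391 104.06367328  72.03198182]
```

Request:
carry_out --increments '[0.0025,0,0.03,0,0,0,-1,0.0025,0,0.07,0,0,0,-1,0.0025,0,0.105,0,0,0,-1,0.0025,0,0.13,0,0,0,-1,0.0025,0,0.14,0,0,0,-1,0.0025,0,0.145,0,0,0,-1,0.0025,0,0.146,0,0,0,-1,0.0025,0,0.146,0,0,0,-1,0.0025,0,0.146,0,0,0,-1,0.0025,0,0.146,0,0,0,-1]'

```text
time: 12.85
tool_pos: [469.3, 105.0, 19.1]
tcp_rot: [-180.0, -0.2, -180.0]
ft_force: [-22.9, -3.3, 35.5]
finger_gap: 61.9
grip_force: 41.8
```

Request:
carry_out --increments '[0,0,0,0,0,0,1,0,0,0,0,0,0,1,0,0,0,0,0,0,1,0,0,0,0,0,0,1,0,0,-0.02,0,0,0,1,0,0,-0.08,0,0,0,1,0,0,-0.18,0,0,0,1,0,0,-0.28,0,0,0,1,0,0,-0.36,0,0,0,1,0,0,-0.36,0,0,0,1]'

```text
time: 14.1
tool_pos: [472.5, 105.3, 164.7]
tcp_rot: [180.0, 0.4, -180.0]
ft_force: [0.8, 0.1, 0.2]
finger_gap: 85.4
grip_force: 0.0
```

Run:
```python
from h import *
t=viewer.snapshot("top"); print(sense()['tool_pos'])
c=viewer.get_calibration("wrist"); im=viewer.snapshot("wrist")
crop(im,120,40,520,320,2,"w4")
import pickle; pickle.dump(c,open("w4.pkl","wb"))
```

```text
[471.29801939 105.17241277 162.56859964]
```

View pics/w4.png

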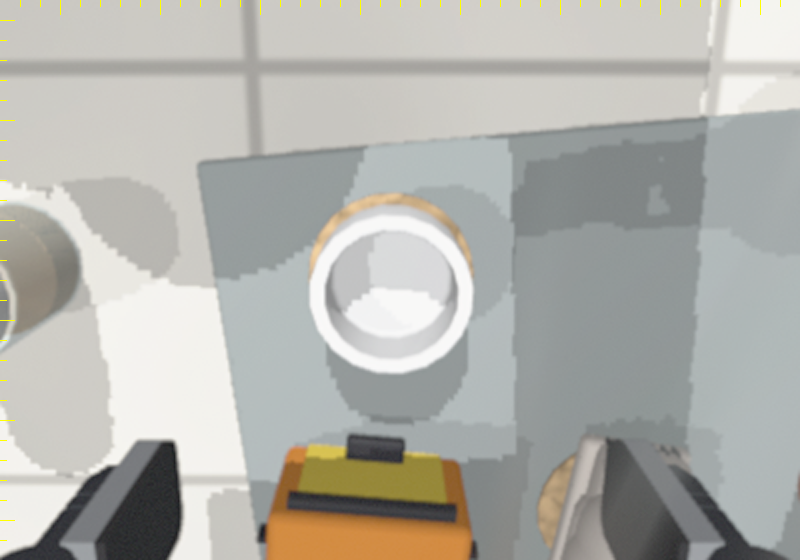

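The bowl is upright on the mat, with its rim centre at (391,293). The mat's near edge is at (391,193).

Run:
```python
from h import *
import pickle; c=pickle.load(open("w4.pkl","rb"))
b=lambda x,y,z:w(c,(120+x/2-.25,40+y/2-.25),z).round(1)
print('bowl',b(391.5,293,46),b(391,214,46),b(391,373,46),'mat edge',b(391,193,10),'roof front',b(288,500,66),b(457,512,66))
```

```text
bowl [467.9 106.1] [438.4 105.9] [499.8 105.9] mat edge [435.7 105.9] roof front [543.2  67.1] [548.4 130.9]
```

Request:
carry_out --increments '[0.0105,-0.12,0,0,0,0,1,0.0105,-0.26,0,0,0,0,1,0.0105,-0.37,0,0,0,0,1,0.0105,-0.4025,0,0,0,0,1,0.0105,-0.4025,0.06,0,0,0,1,0.0105,-0.4025,0.15,0,0,0,1,0.0105,-0.4025,0.25,0,0,0,1,0.0105,-0.4025,0.32,0,0,0,1,0.0105,-0.4025,0.348,0,0,0,1,0.0105,-0.4025,0.352,0,0,0,1]'

```text
time: 15.45
tool_pos: [465.3, -55.4, 19.2]
tcp_rot: [180.0, -0.1, -180.0]
ft_force: [-0.8, -0.1, 0.5]
finger_gap: 85.8
grip_force: 0.0
```

Request:
carry_out --increments '[0,0,0,0,0,0,-1,0,0,0,0,0,0,-1,0,0,0,0,0,0,-1,0,0,0,0,0,0,-1,0,0,0,0,0,0,-1,0,0,-0.02,0,0,0,-1,0,0,-0.08,0,0,0,-1,0,0,-0.17,0,0,0,-1,0,0,-0.25,0,0,0,-1,0,0,-0.275,0,0,0,-1]' --force 45

```text
time: 16.7
tool_pos: [467.3, -56.3, 132.5]
tcp_rot: [-179.9, 0.2, 180.0]
ft_force: [0.1, -0.3, -2.5]
finger_gap: 53.0
grip_force: 47.8
```

Request:
carry_out --increments '[-0.02,0.024,0,0,0,0,-1,-0.065,0.076,0,0,0,0,-1,-0.125,0.146,0,0,0,0,-1,-0.19,0.221,0,0,0,0,-1,-0.25,0.291,0,0,0,0,-1,-0.295,0.343,0,0,0,0,-1,-0.316,0.367,0,0,0,0,-1,-0.321,0.3725,0,0,0,0,-1,-0.321,0.3725,0.01,0,0,0,-1,-0.321,0.3725,0.02,0,0,0,-1]'

```text
time: 17.95
tool_pos: [593.9, 92.3, 121.5]
tcp_rot: [-180.0, -0.0, 180.0]
ft_force: [0.6, 0.2, -3.0]
finger_gap: 52.8
grip_force: 47.9
```

Request:
carry_out --increments '[0,0,0.01,0,0,0,-1,0,0,0.03,0,0,0,-1,0,0,0.05,0,0,0,-1,0,0,0.065,0,0,0,-1,0,0,0.075,0,0,0,-1,0,0,0.08,0,0,0,-1,0,0,0.0835,0,0,0,-1,0,0,0.0835,0,0,0,-1,0,0,0.0835,0,0,0,-1,0,0,0.0835,0,0,0,-1]'

```text
time: 19.2
tool_pos: [594.5, 93.1, 88.7]
tcp_rot: [180.0, 0.0, 180.0]
ft_force: [-0.9, 0.4, -2.7]
finger_gap: 52.7
grip_force: 47.9
```

Request:
carry_out --increments '[0,0,0.001,0,0,0,-1,0,0,0.002,0,0,0,-1,0,0,0.003,0,0,0,-1,0,0,0.004,0,0,0,-1,0,0,0.004,0,0,0,-1,0,0,0.004,0,0,0,-1,0,0,0.004,0,0,0,-1,0,0,0.004,0,0,0,-1,0,0,0.004,0,0,0,-1,0,0,0.004,0,0,0,-1]'

```text
time: 20.45
tool_pos: [594.4, 93.1, 87.6]
tcp_rot: [-180.0, 0.0, -180.0]
ft_force: [-4.2, 0.1, 4.5]
finger_gap: 53.4
grip_force: 48.2
```

Request:
carry_out --increments '[0,0,0,0,0,0,0.3,0,0,0,0,0,0,0.6,0,0,0,0,0,0,1,0,0,0,0,0,0,1,0,0,-0.02,0,0,0,1,0,0,-0.07,0,0,0,1,0,0,-0.15,0,0,0,1,0,0,-0.23,0,0,0,1,0,0,-0.3,0,0,0,1,0,0,-0.3,0,0,0,1]'

```text
time: 21.7
tool_pos: [596.7, 93.3, 212.2]
tcp_rot: [180.0, 0.4, -180.0]
ft_force: [0.9, -0.2, 0.3]
finger_gap: 85.2
grip_force: 0.0
```

Run:
```python
from h import *
t=viewer.snapshot("top"); print(sense()['tool_pos'])
c=viewer.get_calibration("wrist"); im=viewer.snapshot("wrist")
crop(im,120,40,520,320,2,"w5")
import pickle; pickle.dump(c,open("w5.pkl","wb"))
```

```text
[595.63294999  93.17877319 209.78801361]
```

View pics/w5.png

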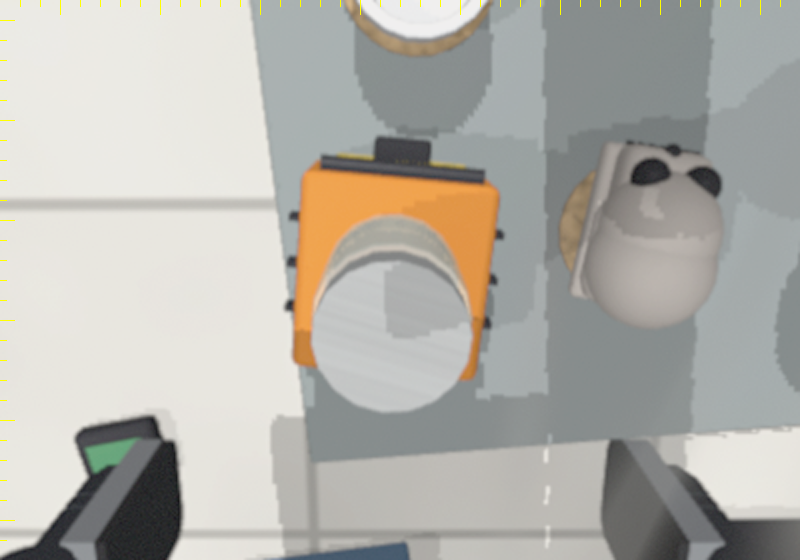

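The jar stands upright on the roof, with its lid centre at (392,337). The roof corners are (304,168), (499,187), (293,366) and (475,381), and the skull stands on its mat.

Run:
```python
from h import *
import pickle; c=pickle.load(open("w5.pkl","rb"))
b=lambda x,y,z:w(c,(120+x/2-.25,40+y/2-.25),z).round(1)
print('lid',b(392,336,142),b(312,330,142),b(472,330,142),b(392,412,142))
print('roof',[b(*p,66) for p in((304,168),(499,187),(293,366),(475,381))],'jarfront',b(392,215,66))
print('skull base left edge',b(610,142,12),b(573,292,12),'mat left',b(560,228,10), 'face',b(665,150,22))
```

```text
lid [592.4  94.2] [590.4  69.7] [590.4 118.7] [617.9  94.2]
roof [array([549.3,  59.9]), array([556.6, 136.4]), array([632.1,  52.3]), array([638.9, 129.8])] jarfront [567.7  94.3]
skull base left edge [542.9 194.6] [614.5 182.9] mat left [583.3 174.8] face [545.6 216.7]
```

Request:
carry_out --increments '[-0.005,-0.12,0,0,0,0,1,-0.005,-0.27,0,0,0,0,1,-0.005,-0.42,0,0,0,0,1,-0.005,-0.56,0.02,0,0,0,1,-0.005,-0.64,0.1,0,0,0,1,-0.005,-0.661,0.2,0,0,0,1,-0.005,-0.661,0.32,0,0,0,1,-0.005,-0.661,0.43,0,0,0,1,-0.005,-0.661,0.49,0,0,0,1,-0.005,-0.661,0.507,0,0,0,1]'

```text
time: 23.05
tool_pos: [593.6, -170.3, 0.6]
tcp_rot: [179.9, -0.3, 180.0]
ft_force: [0.1, 0.5, -0.4]
finger_gap: 85.3
grip_force: 0.0
```

Request:
carry_out --increments '[0,0,0,0,0,0,-1,0,0,0,0,0,0,-1,0,0,0,0,0,0,-1,0,0,0,0,0,0,-1,0,0,0,0,0,0,-1,0,0,0,0,0,0,-1,0,0,-0.03,0,0,0,-1,0,0,-0.11,0,0,0,-1,0,0,-0.21,0,0,0,-1,0,0,-0.3,0,0,0,-1]' --force 25

```text
time: 24.3
tool_pos: [596.5, -171.4, 126.3]
tcp_rot: [-180.0, 0.0, -180.0]
ft_force: [0.5, -0.2, -0.5]
finger_gap: 41.3
grip_force: 25.5
```

Request:
carry_out --increments '[0,0,-0.1,0,0,0,-1,0.0065,0.05,-0.165,0,0,0,-1,0.0065,0.13,-0.165,0,0,0,-1,0.0065,0.25,-0.165,0,0,0,-1,0.0065,0.38,-0.165,0,0,0,-1,0.0065,0.5,-0.165,0,0,0,-1,0.0065,0.59,-0.165,0,0,0,-1,0.0065,0.64,-0.165,0,0,0,-1,0.0065,0.66,-0.165,0,0,0,-1,0.0065,0.664,-0.165,0,0,0,-1]'

```text
time: 25.55
tool_pos: [593.9, 93.7, 190.2]
tcp_rot: [-180.0, 0.0, 180.0]
ft_force: [0.6, -0.1, -0.7]
finger_gap: 40.9
grip_force: 25.5
```

Request:
carry_out --increments '[0,0,0,0,0,0,-1,0,0,0.02,0,0,0,-1,0,0,0.05,0,0,0,-1,0,0,0.075,0,0,0,-1,0,0,0.09,0,0,0,-1,0,0,0.1,0,0,0,-1,0,0,0.105,0,0,0,-1,0,0,0.105,0,0,0,-1,0,0,0.105,0,0,0,-1,0,0,0.105,0,0,0,-1]'

```text
time: 26.8
tool_pos: [593.9, 94.3, 148.3]
tcp_rot: [180.0, 0.0, -180.0]
ft_force: [0.1, 0.2, -0.4]
finger_gap: 41.0
grip_force: 25.4
```

Run:
```python
from h import *
print(sense()['tool_pos'],sense()['ft_force'])
c=viewer.get_calibration("wrist"); im=viewer.snapshot("wrist")
crop(im,180,150,460,350,2,"w6")
import pickle; pickle.dump(c,open("w6.pkl","wb"))
```

```text
[593.87576533  94.2831635  148.29718951] [ 0.06096502  0.20140011 -0.38940901]
```

View pics/w6.png

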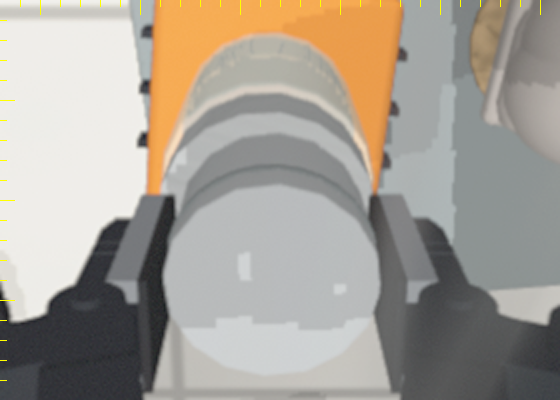

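The tub is level just above the lid: tub top spans (163–380, 168–375) and the lid's front top edge is near (270,111).

Run:
```python
from h import *
import pickle; c=pickle.load(open("w6.pkl","rb"))
b=lambda x,y,z:w(c,(180+x/2-.25,150+y/2-.25),z).round(1)
print('lid front',b(270,111,142),'tub back',b(271,375,172),'tub front top',b(271,184,172),b(271,168,172),b(163,280,172),b(380,280,172))
```

```text
lid front [568.2  94.8] tub back [612.7  95. ] tub front top [572.  95.] [568.9  95. ] [591.5  74.9] [591.5 115.4]
```

Request:
carry_out --increments '[0,0,0.001,0,0,0,-1,0,0,0.002,0,0,0,-1,0,0,0.003,0,0,0,-1,0,0,0.004,0,0,0,-1,0,0,0.0045,0,0,0,-1,0,0,0.0045,0,0,0,-1,0,0,0.0045,0,0,0,-1,0,0,0.0045,0,0,0,-1,0,0,0.0045,0,0,0,-1,0,0,0.0045,0,0,0,-1]'

```text
time: 28.1
tool_pos: [594.5, 94.3, 148.1]
tcp_rot: [180.0, 0.1, -180.0]
ft_force: [-3.1, -0.3, 10.1]
finger_gap: 41.3
grip_force: 26.3
```

Request:
carry_out --increments '[0,0,-0.002,0,0,0,-1,0,0,-0.0025,0,0,0,0,0,0,-0.0025,0,0,0,0.5,0,0,-0.0025,0,0,0,1,0,0,-0.0025,0,0,0,1,0,0,-0.02,0,0,0,1,0,0,-0.06,0,0,0,1,0,0,-0.12,0,0,0,1,0,0,-0.18,0,0,0,1,0,0,-0.2,0,0,0,1]'

```text
time: 29.35
tool_pos: [595.1, 94.4, 229.7]
tcp_rot: [180.0, 0.3, 180.0]
ft_force: [0.6, 0.1, 0.2]
finger_gap: 85.3
grip_force: 0.0
```

Request:
carry_out --increments '[0.03,-0.13,0,0,0,0,1,0.06,-0.28,0,0,0,0.01528,1,0.09,-0.43,0,0,0,0.01528,1,0.12,-0.58,0,0,0,0.01528,1,0.15,-0.72,0,0,0,0.01528,1,0.18,-0.86,0,0,0,0.01528,1,0.2,-0.95,0,0,0,0.01528,1,0.2095,-0.99,0,0,0,0.01528,1,0.2095,-0.99,0,0,0,0.01528,1,0.2095,-0.99,0,0,0,0.01528,1]'

```text
time: 30.6
tool_pos: [510.4, -300.4, 226.2]
tcp_rot: [180.0, -0.0, 174.6]
ft_force: [0.4, 0.6, 0.2]
finger_gap: 85.6
grip_force: 0.0
```

Run:
```python
from h import *
print(sense()['tool_pos'],sense()['tcp_rot'])
c=viewer.get_calibration("wrist"); im=viewer.snapshot("wrist")
crop(im,130,60,530,340,2,"w7")
import pickle; pickle.dump(c,open("w7.pkl","wb"))
```

```text
[ 510.41221857 -300.42288617  226.24013151] [ 1.79964076e+02 -1.55320190e-03  1.74559281e+02]
```

View pics/w7.png

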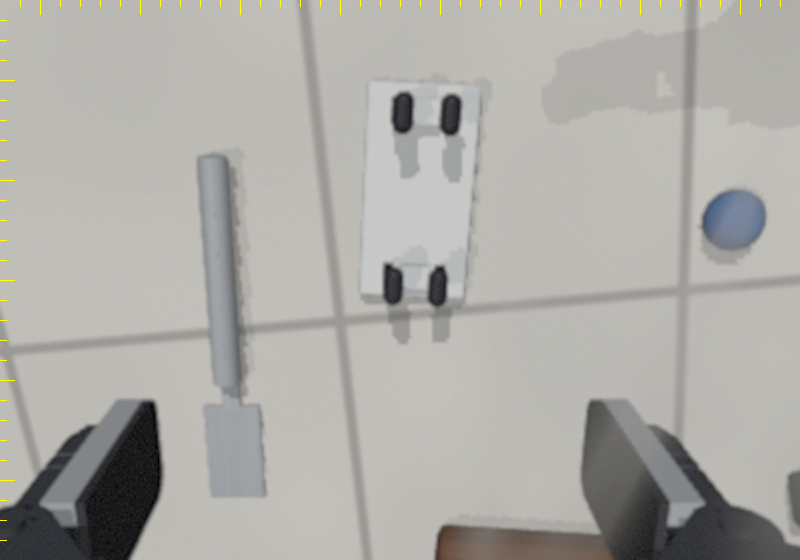

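Holder plate corners are (370,82), (480,86), (465,298) and (361,294); the jaw pairs are at (403,112)/(451,115) and (394,284)/(437,287). The handle runs from (212,156) to (227,385).

Run:
```python
from h import *
import pickle; c=pickle.load(open("w7.pkl","rb"))
b=lambda x,y,z:w(c,(130+x/2-.25,60+y/2-.25),z)
ang=lambda p,q:np.degrees(np.arctan2(*(q-p)[::-1])).round(1)
h=[b(*p,8) for p in((370,82),(480,86),(465,298),(361,294))];print(np.round(h,1),np.mean(h,0),ang(h[0],h[3]),ang(h[1],h[2]))
for z in(28,35):
 j=[b(*p,z) for p in((403,112),(451,115),(394,284),(437,287))];print(np.round(j,1),np.mean(j,0),ang((j[0]+j[1])/2,(j[2]+j[3])/2))
s=[b(212,156,8),b(227,385,8)];print('spat',np.round(s,1),np.mean(s,0),ang(*s),np.linalg.norm(s[1]-s[0]),'blade tip',b(238,496,2))
```

```text
[[ 449.  -294.3]
 [ 455.9 -241.4]
 [ 563.6 -254.8]
 [ 556.2 -309.3]] [ 506.19004394 -274.95559823] -8.0 -7.1
[[ 463.1 -280.3]
 [ 466.5 -258.3]
 [ 545.9 -291.6]
 [ 549.5 -270.5]] [ 506.23795126 -275.15396734] -8.1
[[ 462.5 -280.5]
 [ 465.9 -259. ]
 [ 543.6 -291.6]
 [ 547.1 -270.9]] [ 504.78760429 -275.51401862] -8.1
spat [[ 477.  -376. ]
 [ 601.7 -387.7]] [ 539.36444225 -381.85773578] -5.4 125.18175526331542 blade tip [ 676.04384628 -393.93027414]
```

Request:
carry_out --increments '[-0.0925,-0.1,0.05,0,0,0,1,-0.0925,-0.1928,0.15,0,0,0,1,-0.0925,-0.1928,0.28,0,0,0,1,-0.0925,-0.1928,0.4,0,0,0,1,-0.0925,-0.1928,0.48,0,0,0,1,-0.0925,-0.1928,0.53,0,0,0,1,-0.0925,-0.1928,0.55,0,0,0,1,-0.0925,-0.1928,0.5585,0,0,0,1,-0.0925,-0.1928,0.5585,0,0,0,1,-0.0925,-0.1928,0.5585,0,0,0,0]'

```text
time: 31.9
tool_pos: [540.2, -382.7, 4.3]
tcp_rot: [-179.9, 0.1, 174.5]
ft_force: [-0.5, 0.5, -0.3]
finger_gap: 70.1
grip_force: 0.0
```

Request:
carry_out --increments '[0,0,0,0,0,0,-1,0,0,0,0,0,0,-1,0,0,0,0,0,0,-1,0,0,0,0,0,0,-1,0,0,0,0,0,0,-1,0,0,0,0,0,0,-1,0,0,0,0,0,0,-1,0,0,0,0,0,0,-1,0,0,0,0,0,0,-1,0,0,0,0,0,0,-1]' --force 100

```text
time: 33.15
tool_pos: [539.6, -382.3, 3.4]
tcp_rot: [-180.0, 0.0, 174.5]
ft_force: [-2.2, 1.2, 5.1]
finger_gap: 11.7
grip_force: 98.2
```

Run:
```python
from h import *
im=viewer.snapshot("wrist"); s=viewer.snapshot("side")
crop(im,180,120,460,380,2,"a"); crop(s,360,270,540,390,3,"b")
a=cv2.imread("pics/a.png");b=cv2.imread("pics/b.png")[:, -0:]
b=cv2.resize(b,(240,160)); o=np.zeros((520,800,3),np.uint8); o[:,:560]=a; o[:160,560:]=b
b2=cv2.imread("pics/b.png")[90:330,150:390]; o[170:410,560:]=b2
cv2.imwrite("pics/w8.png",o)
```

```text
(no output)
```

View pics/w8.png

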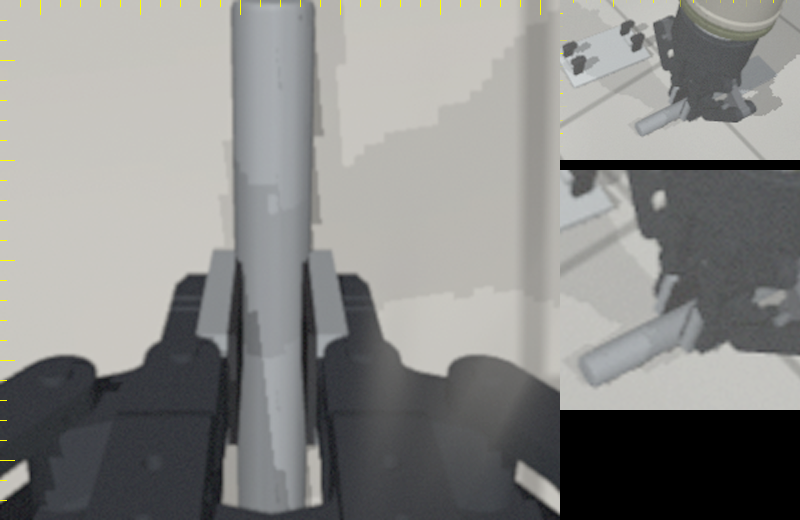

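The handle is straight between the pads and centred. I'll lift and see whether it holds.

Request:
carry_out --increments '[0,0,-0.01,0,0,0,-1,0,0,-0.03,0,0,0,-1,0,0,-0.06,0,0,0,-1,0,0,-0.09,0,0,0,-1,0,0,-0.12,0,0,0,-1,0,0,-0.14,0,0,0,-1,0,0,-0.15,0,0,0,-1,0,0,-0.15,0,0,0,-1,0,0,-0.15,0,0,0,-1,0,0,-0.15,0,0,0,-1]'

```text
time: 34.5
tool_pos: [539.1, -381.8, 62.2]
tcp_rot: [180.0, -0.1, 174.5]
ft_force: [0.7, 0.6, -1.0]
finger_gap: 12.1
grip_force: 98.0
```

Run:
```python
from h import *
x=sense();print(x['tool_pos'],x['ft_force'],x['wrist_torque'],x['finger_gap'])
im=viewer.snapshot("wrist"); s=viewer.snapshot("side")
import pickle; pickle.dump((viewer.get_calibration("wrist"),viewer.get_calibration("side")),open("w9.pkl","wb"))
crop(im,180,120,460,380,2,"a"); crop(s,360,230,560,390,3,"b")
a=cv2.imread("pics/a.png");b=cv2.imread("pics/b.png")
a=a[:,140:420]; o=np.zeros((600,800,3),np.uint8); o[:520,:280]=a; o[:480,290:800]=b[:,60:570]
cv2.imwrite("pics/w9.png",o)
```

```text
[ 539.0730387  -381.77935055   62.22951957] [ 0.69989129  0.59880279 -1.02743518] [-0.02043614  0.0560442   0.04657705] 12.077006827189756
```

View pics/w9.png

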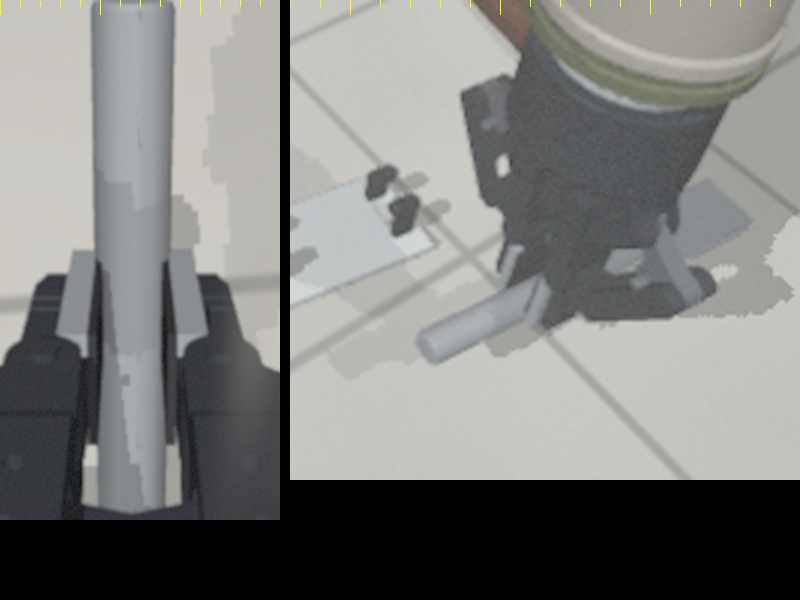

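Request:
carry_out --increments '[0.01,0.024,0,0,0,0.0064,-1,0.03,0.072,0,0,0,0.0064,-1,0.055,0.132,0,0,0,0.0064,-1,0.08,0.192,0,0,0,0.0064,-1,0.098,0.235,0,0,0,0.0064,-1,0.1078,0.258,0,0,0,0.0064,-1,0.1078,0.258,0.02,0,0,0.0064,-1,0.1078,0.258,0.045,0,0,0.0064,-1,0.1078,0.258,0.0625,0,0,0.0064,-1,0.1078,0.258,0.0625,0,0,0.0064,-1]'

```text
time: 35.85
tool_pos: [505.6, -275.1, 36.6]
tcp_rot: [180.0, -0.1, 172.2]
ft_force: [0.6, 0.5, -0.9]
finger_gap: 11.9
grip_force: 98.0
```

Run:
```python
from h import *
x=sense();print(x['tool_pos'],x['ft_force'],x['tcp_rot'],x['finger_gap'])
im=viewer.snapshot("wrist"); t=viewer.snapshot("top"); s=viewer.snapshot("side")
import pickle; pickle.dump(viewer.get_calibration("wrist"),open("w10.pkl","wb"))
crop(im,220,30,420,330,2,"a"); crop(s,330,250,460,370,3,"b")
o=np.zeros((600,800,3),np.uint8); o[:,:400]=cv2.imread("pics/a.png"); o[:360,410:800]=cv2.imread("pics/b.png")
cv2.imwrite("pics/w10.png",o)
```

```text
[ 505.61166545 -275.11354861   36.56982262] [ 0.55763118  0.51980724 -0.90546926] [ 1.79950473e+02 -1.11978823e-01  1.72167616e+02] 11.908221049101062
```

View pics/w10.png

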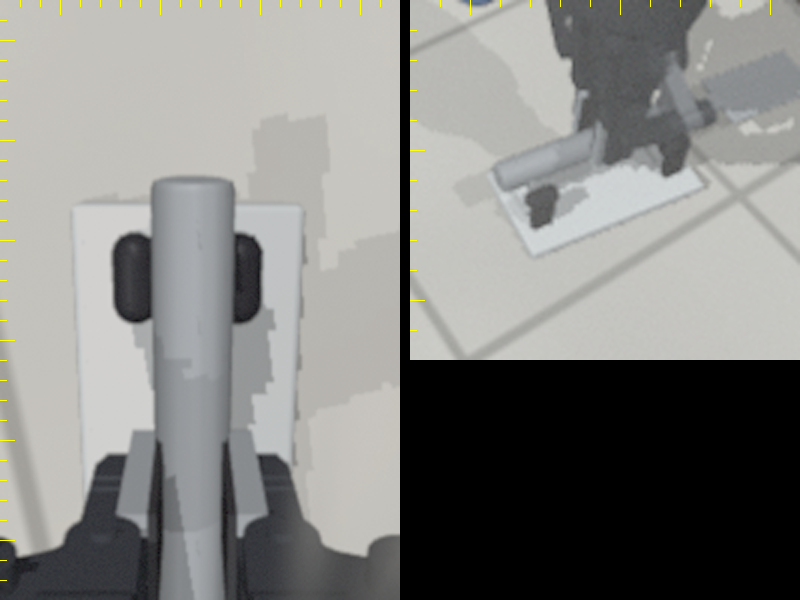

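The jaws span px 113–262 and the handle 152–235, so it sits about 1 mm too far towards +y. The handle's end is at (193,182) and the plate edge at (187,207).

Run:
```python
from h import *
import pickle; c=pickle.load(open("w10.pkl","rb"))
b=lambda x,y,z:w(c,(220+x/2-.25,30+y/2-.25),z).round(1)
print('end',b(193,182,41),'plate',b(73,206,8),b(302,208,8),'jaws',b(113,277,33),b(262,277,33),'handle',b(152,277,41),b(235,277,41),b(157,420,41),b(229,420,41))
```

```text
end [ 444.6 -265.9] plate [ 449.3 -295.2] [ 457.1 -241.5] jaws [ 462.4 -285.1] [ 466.6 -254.4] handle [ 461.8 -276.4] [ 464.  -260.2] [ 492.2 -280. ] [ 494.2 -265.1]
```

Request:
carry_out --increments '[-0.004,-0.0027,0,0,0,0,-1,-0.004,-0.0027,0.01,0,0,0,-1,-0.004,-0.0027,0.0175,0,0,0,-1,-0.004,-0.0027,0.024,0,0,0,-1,-0.004,-0.0027,0.03,0,0,0,-1,-0.004,-0.0027,0.036,0,0,0,-1,-0.004,-0.0027,0.042,0,0,0,-1,-0.004,-0.0027,0.047,0,0,0,-1,-0.004,-0.0027,0.05,0,0,0,-1,-0.004,-0.0027,0.05,0,0,0,-1]'

```text
time: 37.25
tool_pos: [507.7, -276.4, 17.7]
tcp_rot: [180.0, -0.0, 172.2]
ft_force: [0.6, -0.9, -1.1]
finger_gap: 11.6
grip_force: 100.7
```

Request:
carry_out --increments '[0,0,0.001,0,0,0,-1,0,0,0.002,0,0,0,-1,0,0,0.003,0,0,0,-1,0,0,0.004,0,0,0,-1,0,0,0.004,0,0,0,-1,0,0,0.004,0,0,0,-1,0,0,0.004,0,0,0,-1,0,0,0.004,0,0,0,-1,0,0,0.004,0,0,0,-1,0,0,0.004,0,0,0,-1]'

```text
time: 38.5
tool_pos: [508.7, -277.0, 17.4]
tcp_rot: [-179.9, 0.1, 172.2]
ft_force: [0.7, -0.1, 5.9]
finger_gap: 12.0
grip_force: 101.7
```

Request:
carry_out --increments '[0,0,-0.002,0,0,0,-0.5,0,0,-0.002,0,0,0,0,0,0,-0.002,0,0,0,0.2,0,0,-0.002,0,0,0,0.3,0,0,-0.002,0,0,0,0.3,0,0,-0.03,0,0,0,0.3,0,0,-0.1,0,0,0,0.3,0,0,-0.22,0,0,0,0.3,0,0,-0.36,0,0,0,0.3,0,0,-0.5,0,0,0,0.3]'

```text
time: 39.75
tool_pos: [507.6, -276.4, 219.0]
tcp_rot: [-180.0, 0.0, 172.2]
ft_force: [0.6, -1.1, 1.1]
finger_gap: 55.6
grip_force: 0.0
```

Run:
```python
from h import *
x=sense();print(x['tool_pos'],x['ft_force'],x['finger_gap'])
im=viewer.snapshot("wrist"); t=viewer.snapshot("top"); s=viewer.snapshot("side")
import pickle; pickle.dump((viewer.get_calibration("wrist")),open("w11.pkl","wb"))
crop(im,220,70,420,270,2,"a"); crop(s,200,110,370,290,2,"b"); crop(t,130,135,330,235,2,"d")
o=np.zeros((600,800,3),np.uint8)
for n,x0,y0 in(("a",0,0),("b",400,0),("d",0,400)):
    q=cv2.imread(f"pics/{n}.png"); o[y0:y0+q.shape[0],x0:x0+q.shape[1]]=q
q=cv2.resize(s[250:370,330:530,::-1],(400,240)); o[360:600,400:]=q
cv2.imwrite("pics/w11.png",o)
```

```text
[ 507.64027163 -276.37536783  218.9862698 ] [ 0.57828704 -1.09564076  1.10013859] 55.59169182582032
```

View pics/w11.png

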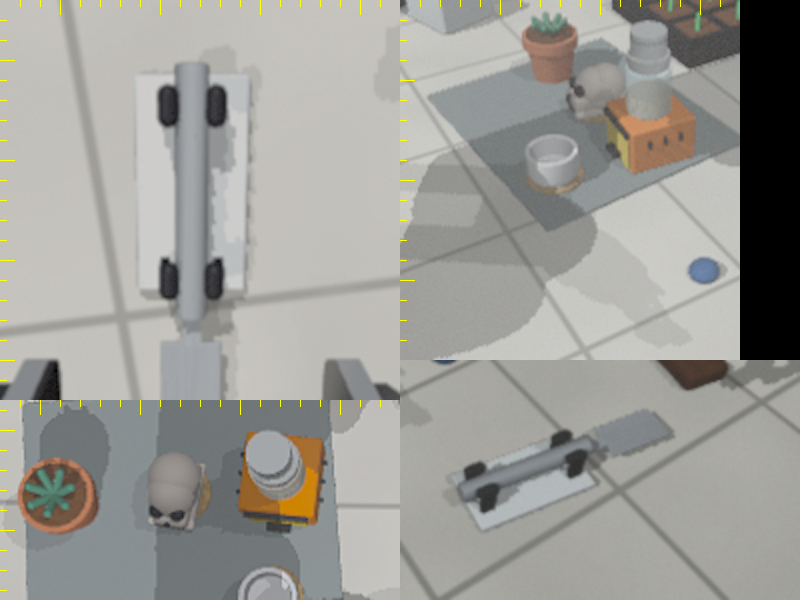

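The handle sits in both jaw pairs, running from (192,64) to (190,319) over the plate from 74 to 291. The bowl, skull, jar and tub all stand upright in their places. One numeric check, then I'll hand in.

Run:
```python
from h import *
import pickle; c=pickle.load(open("w11.pkl","rb"))
b=lambda x,y,z:w(c,(220+x/2-.25,70+y/2-.25),z)
h=np.mean([b(*p,8) for p in((137,74),(249,75),(245,292),(139,289))],0)
s=(b(192,64,22)+b(190,319,22))/2; d=s-h;a=np.radians(-7.8)
print(h,s,'along',d@[np.cos(a),np.sin(a)],'across',d@[-np.sin(a),np.cos(a)],np.linalg.norm(b(192,64,22)-b(190,319,22)))
```

```text
[ 511.1749588  -277.65386402] [ 513.43734034 -278.68202194] along 2.3809866675841915 across -0.7116048363435865 126.36042399265895
```

```bash
python3 -c "
from bench import order
print(order.hand_in())"
```

```text
the job is handed in; nothing more can be done
None
```

I handed the job in after about 40 s of the 138 s: bowl, skull, jar and tub stand upright in their places, and the spatula is home in its clips about 2 mm off centre. The hand-in gave no verdict, so this rests on my own camera measurements.

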